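Change the sharpening stone in its clamp holder

TASK

Change the sharpening stone: swing the holder's clamp lever right up to free the thin worn stone, lay the worn stone flat in the shallow steel tray, and lay the thick full-length stone from the draining mat squarely in the holder's bed in its place. Then swing the lever fully back down so that the new stone is clamped. Set the stones down gently, they chip if they are dropped or banged, and leave the short slip stone and everything else where it is.

Things in the scene. Friction and masses are not known exactly. Their poses are not given: they have to be found in the camera images.
- clamp_lever (a joint): angle of the holder's cam lever (rad). 0 = shut: it points along the bed's +x, away from the stone, rising 0.2 rad above level. Grows as the tip swings up and over towards the stone, to a stop at 1.7, just past upright. Stays where it is left (about 2 N at the tip moves it). Its cam holds the jaw back by 6.5 mm per rad. Starts at 0 to 0.06.
- lever_hinge (a point): the lever's hinge pin, fixed on the holder 116.5 mm along +x from the bed centre, 36 mm above the worktop; axes as stone_bed, the pin lies along y. The black cheeks beside it are 64 mm wide overall, reach 46 mm above the worktop and 145 mm from the bed centre.
- lever_grip (a point): point on the lever's ribbed outer part, 66 mm from the hinge pin along the lever, turning with it. The lever is a plain aluminium bar 14 mm wide (along the bed's y), 9 mm thick, 84 mm long from the pin; fingers can pinch its sides from above. Shut, this point is 49 mm above the worktop.
- stone_bed (a point): centre of the stone's place on the fixed holder's two rails, 22 mm above the worktop; x along the holder to its lever, z up. Rubber-faced stop at x = -75 mm; sliding jaw at +74.6 mm shut, +85 mm open; both 10 mm above the rails, 64 mm wide. Rails are 40 mm wide overall, so fingers fit beside a stone. Shutting the lever pushes a stone lying between them against the stop.
- clamp_jaw: the holder's sliding aluminium jaw with its rubber face, moved only by the lever; origin at the middle of the lower edge of that face, on the rails. Shut with a 150 mm stone in the bed, it presses on the stone end with roughly 10 to 30 N.
- worn_stone: worn grey sharpening stone, 149.6 x 50 x 14 mm (x, y, z), 0.15 to 0.3 kg, with dark smears on top. Origin at the centre of its underside, x along its length, z up. It starts in the holder's bed.
- fresh_stone: unworn grey sharpening stone, 150 x 50 x 22 mm (x, y, z), 0.24 to 0.48 kg. Origin at the centre of its underside, x along its length, z up. It starts flat on the draining mat; either end may point either way in the holder.
- tray: shallow brushed-steel tray, fixed, 250 x 140 mm (x, y), rim 12 mm high, walls 3 mm, inner floor 3 mm above the worktop; empty. Origin at the centre of its underside, x along its length.
- slip_stone: short grey slip stone, 100 x 34 x 16 mm, on the draining mat (a flat dark rubber mat, 250 x 130 x 4 mm) crosswise off one end of the fresh stone; origin at the centre of its underside. Leave it alone.
- kitchen_knife: kitchen knife, 260 mm long, lying on a chopping board 18 mm thick; origin between handle and blade, x towards the point. Leave it alone.
- tumbler: glass tumbler standing upside down, 74 mm across, 108 mm high; origin at the centre of its foot. Leave it alone.
- dish_brush: round-headed wooden dish brush, 225 mm long, lying on the worktop; origin under its middle. Leave it alone.
Mind the look-alikes: they are no part of the job. Leave any blue or green look-alike of the worn_stone alone.

How it is judged:
By the outcome, as a careful person would: the job done as asked, in the order asked, and still so for the second after the job is handed in, with the robot touching nothing.
It also fails if it takes over 72 s, if anything falls off the work surface, if the arm or the gripper's body presses on something with over 40 N, if the wrist force passes 120 N, or if a joint passes its speed limit or range.

ROBOT

A 6-joint arm with a two-finger parallel gripper is mounted at the origin on the work surface. World frame = base frame: x ahead of the robot, y to its left, z up, the work surface at z = 0. Lengths are in mm, angles in rad, forces in N, time in s.
With the tool pointing down it reaches from about 275 to 825 mm from the base axis. Payload 5.2 kg.
Tool frame: the origin (TCP) lies at the very end of the fingers, on their centre line; the grasp point (between the pads) lies 19 mm behind it; z points along the fingers, y is the line along which they close (so a half turn about z gives the same grasp; the last joint's range is limited). The gripper opens to 93 mm and grips with 3 to 60 N. Pads are 15 mm wide; open, the fingers measure 128 mm over their backs; the gripper's body (75 mm by 188 mm) begins 65 mm behind the grasp point.
Start: joints at [1.098, 0.259, 1.535, -0, 1.348, -0.203], TCP at [146.574, 530.114, 218.653] pointing down, gripper open.
Joint ranges: [-3.14, 3.14], [-0.91, 2.08], [0.19, 2.58], [-1.22, 4.36], [0.22, 2.71], [-3.12, 3.12]. Speed limits (rad/s): [2.57, 2.57, 3.14, 3.14, 3.14, 3.14].

INTERFACE

Orientations are given as [roll, pitch, yaw] about the fixed x, y, z axes, in that order (R = Rz(yaw) Ry(pitch) Rx(roll)).
In Python, from bench import robot gives the robot as it stands. The module is installed in compiled form; this text tells all that it offers. Calls block until the motion is done:
- robot.move_ptp(position, orientation): joint-space move of the TCP to a pose.
- robot.move_linear(position, ori=None, speed=150, f_stop=None): straight line of the TCP; ori=None keeps the orientation; speed is the mean speed in mm/s. With f_stop (N) it stops when the force on the tool has changed by that much, and returns True; else False.
- robot.move_j(angles): joint-space move.
- robot.move_gripper(opening): opening from 0.0 (shut) to 1.0 (fully open); the grip force is fixed at half the most; returns when the fingers have stopped.
- robot.sleep(seconds).
- robot.inverse_kinematics(position, orientation): joint angles nearest the present ones, or None.
- robot.get_image(name): name is "scene" or "top" or "wrist"; returns a dict with "img" (420x560x3 uint8, blue, green, red), "fovy" (degrees; the focal length in pixels is half the picture's height over the tangent of half this angle, whatever the lens; pixels are square), "cx", "cy" (the principal point, pixels), "k1" (the pictures are not rectified: a ray, as slopes to the right and down, at radius r is drawn at 1 + k1 r^2 times it, then the intrinsics apply), "eye" and "orientation" of the camera in the world. Camera axes: x right, y down, z forward; pixel columns grow to the right and rows downward; lengths in mm; the calibration is good to about 2 mm. A picture is of the moment at which its call begins. There is no depth.
A pose or a line that the arm cannot do raises robot.MotionError and nothing moves.
- robot.hand_in(): hands the job in; it is judged then, once.
Readings, each from a call of its own:
- robot.current_t(): time.
- robot.current_qpos(): joint angles.
- robot.current_joint_vel(): joint speeds.
- robot.current_joint_efforts(): joint torques, N m.
- robot.current_tcp_pos(): TCP position.
- robot.current_eef_rot(): TCP orientation.
- robot.current_contact_force(): force on the tool from outside, world axes, zero at the start.
- robot.current_ft_torque(): the same for the moment, N m.
- robot.current_gripper_width(): opening from 0.0 (shut) to 1.0 (fully open).
- robot.current_finger_force(): force on a finger pad.
Only numpy, scipy, OpenCV 4.12 (cv2) and the standard library are available. Lean on these libraries where they do the work, as an engineer would, in place of code of your own. Each camera call takes 0.05 s, during which the arm holds its last target. There are 200 camera calls.

## Working session

There is one attempt and no reset: what is moved stays moved. The work goes in short steps, each a Python script; the robot and the scene stay as the last script left them, time stands still between calls to the robot, and variables do not carry over. Pictures are saved under pics/ and viewed, at most 10 in all, crops included, and the job is handed in when it is done.

```bash
mkdir -p pics
cat > h.py <<'E'
import numpy as np, cv2
from scipy.spatial.transform import Rotation as R
from bench import robot
def cam(name):
    d=robot.get_image(name); h,w=d["img"].shape[:2]
    f=h/2/np.tan(np.radians(d["fovy"])/2)
    d["K"]=np.array([[f,0,d["cx"]],[0,f,d["cy"]],[0,0,1.]]); d["D"]=np.array([d["k1"],0,0,0.])
    o=np.array(d["orientation"],float)
    d["R"]=R.from_euler("xyz",o).as_matrix() if o.shape==(3,) else o
    return d
def p2w(d,px,z):
    u=cv2.undistortPoints(np.array(px,float).reshape(-1,1,2),d["K"],d["D"]).reshape(-1,2)
    r=np.c_[u,np.ones(len(u))]@d["R"].T; e=np.array(d["eye"])
    z=np.broadcast_to(z,len(u))
    return e+r*((z-e[2])/r[:,2])[:,None]
def w2p(d,X):
    X=np.array(X,float).reshape(-1,3); Rt=d["R"].T
    return cv2.projectPoints(X,cv2.Rodrigues(Rt)[0],-Rt@np.array(d["eye"]),d["K"],d["D"])[0].reshape(-1,2)
E
python3 - <<'E'
from h import *
for n in ("top","scene"):
    d=cam(n); cv2.imwrite(f"pics/{n}0.png",cv2.resize(d["img"],(800,600),interpolation=cv2.INTER_CUBIC)); print(n,d["eye"],d["orientation"],d["fovy"],d["cx"],d["cy"],d["k1"])
print(robot.current_t(),robot.current_eef_rot())
E
```

```text
top [ 281.95120714    9.35756855 1109.40675259] [-2.91815698e+00  1.55538783e-03 -1.55917770e+00] 48.50073866901406 271.5655525461616 205.6767441138634 -0.06855890220947075
scene [1158.49256327  526.77496133  766.8762894 ] [-2.25798797 -0.00712989  2.27829412] 54.63864606682939 275.27750370817245 211.31231745377727 -0.0022765468750664637
0.1 [-3.14000247e+00 -3.21978391e-04  2.87178637e+00]
```

View pics/top0.png

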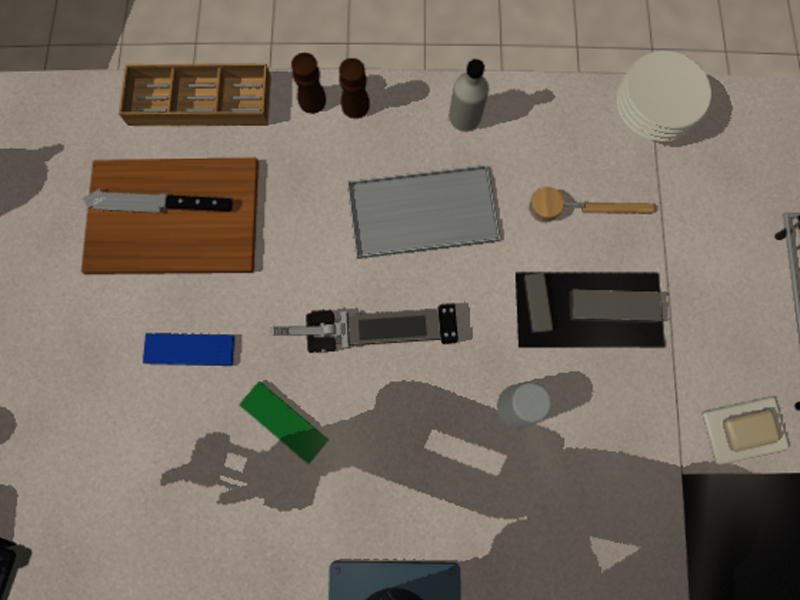

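View pics/scene0.png

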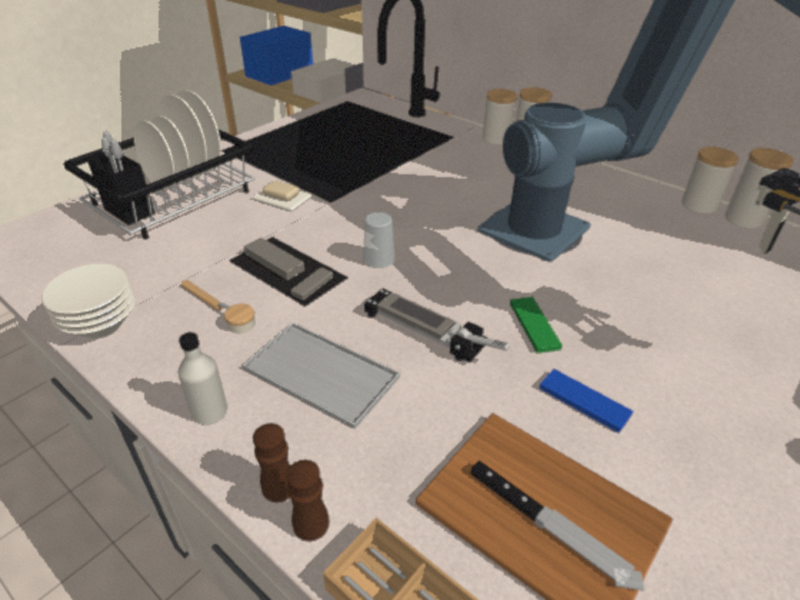

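The top view shows the holder bed from about (345,330) to (440,325), with the lever to the left tip at (275,330). The tray is at (425,212), the fresh stone at (617,306) and the slip stone at (538,302). In the scene view nothing blocks the area between them. Next I'll take closer wrist views.

Run:
```python
from h import *
d=cam("top"); s=.7
P=lambda l,z:p2w(d,np.array(l)*s,z)
print("bed c",P([[393,327]],36)); print("lever tip",P([[274,330],[312,330]],50))
print("fresh ",P([[570,291],[663,291],[664,320],[572,319]],26))
print("tray",P([[349,183],[489,168],[500,240],[359,257]],12))
print("slip",P([[526,274],[546,273],[552,330],[533,332]],20))
c=P([[393,327]],36)[0]; f=P([[617,306]],26)[0]
for n,p in (("w_bed",c+[0,40,0]),("w_fresh",f)):
    robot.move_ptp([p[0]-40,p[1],330],[np.pi,0,np.pi/2] if 0 else [3.1416,0,3.1416]); 
    w=cam(n[0:1]=="w" and "wrist"); np.save(f"{n}.npy",{k:w[k] for k in w},allow_pickle=True)
    cv2.imwrite(f"pics/{n}.png",cv2.resize(w["img"],(800,600),interpolation=cv2.INTER_CUBIC)); print(n,w["eye"],w["orientation"],robot.current_tcp_pos(),robot.current_qpos(),robot.current_t())
```

```text
bed c [[470.30817785   4.96148354  36.        ]]
lever tip [[460.64560187 197.17361286  50.        ]
 [461.41072671 135.64472179  50.        ]]
fresh  [[ 536.3970534  -291.4767927    26.        ]
 [ 538.22186743 -450.58316572   26.        ]
 [ 488.40294728 -448.31739391   26.        ]
 [ 488.63100698 -292.51248276   26.        ]]
tray [[ 730.55513071   84.84896771   12.        ]
 [ 762.01826291 -162.50251115   12.        ]
 [ 628.67449346 -178.22930061   12.        ]
 [ 595.3676583    64.27530475   12.        ]]
slip [[ 566.52075641 -219.45144459   20.        ]
 [ 568.68755557 -253.63197992   20.        ]
 [ 470.82002524 -259.69586704   20.        ]
 [ 467.14693168 -227.75960032   20.        ]]
w_bed [345.51641931  45.3581198  495.41241374] [ 2.83514048e+00 -6.43773952e-04  1.57216954e+00] [430.24702407  45.60265974 329.84200587] [-1.53551859e-01 -1.44237344e-02  1.58321383e+00  1.96321417e-04
  1.57308132e+00 -1.72537659e+00] 2.2583
w_fresh [ 387.19837938 -368.78423959  495.84615921] [ 2.83439284e+00 -5.04535883e-04  1.57283346e+00] [ 472.14844467 -368.41753152  330.50703987] [-8.48963027e-01  3.03188213e-01  1.20716210e+00  4.26828088e-04
  1.63070105e+00 -2.42151389e+00] 3.85
```

View pics/w_bed.png

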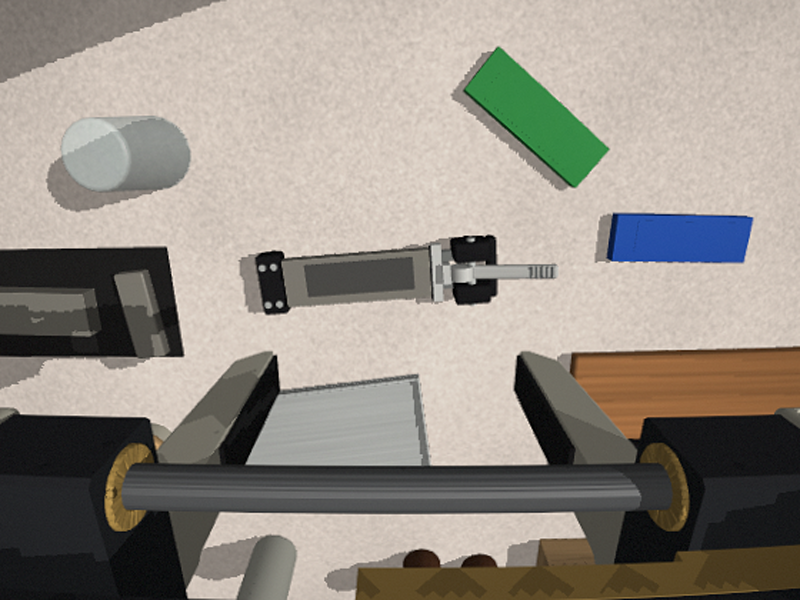

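View pics/w_fresh.png

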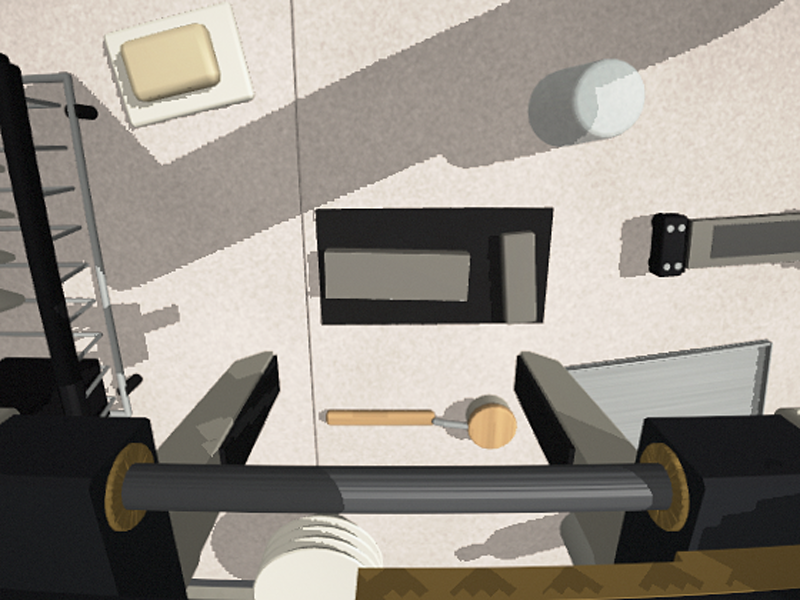

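The wrist view shows the worn stone from (285,258) to (432,300) and the lever running to (556,271). In the second picture the fresh stone spans (324,248) to (469,301) and the slip stone is at (520,278). I'll zoom in to get the corners.

Run:
```python
from h import *
a=np.load("w_bed.npy",allow_pickle=True).item()["img"]; b=np.load("w_fresh.npy",allow_pickle=True).item()["img"]
# native crops 400/3.4
def cr(i,x,y,w,h,s):
    c=cv2.resize(i[y:y+h,x:x+w],None,fx=s,fy=s,interpolation=cv2.INTER_CUBIC).astype(float)*1.5
    c=np.clip(c,0,255).astype(np.uint8)
    return c
A=cr(a,165,155,235,75,3.4) # 799x255
B=cr(b,210,140,235,95,3.4)
m=np.zeros((590,800,3),np.uint8); m[:A.shape[0],:A.shape[1]]=A; m[260:260+B.shape[0],:B.shape[1]]=B
cv2.imwrite("pics/m1.png",m)
```

```text
(no output)
```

View pics/m1.png

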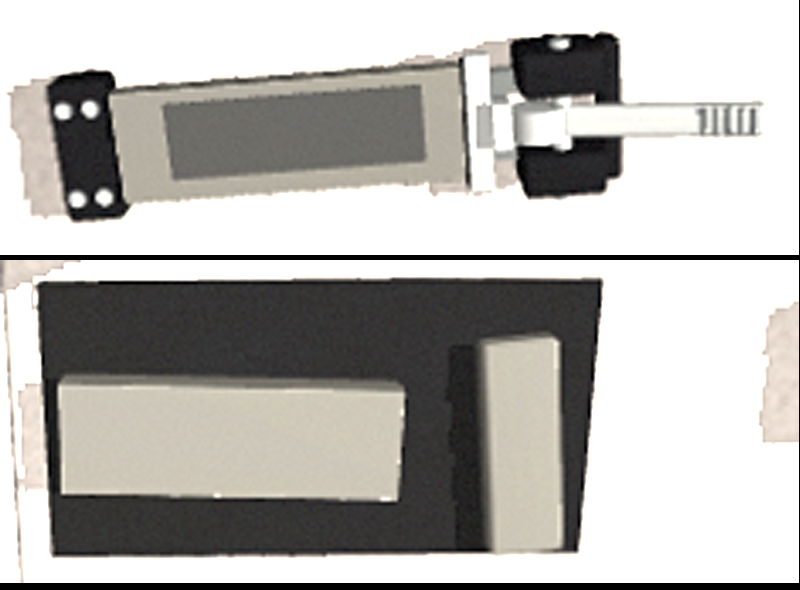

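The crops show the worn stone's top corners at (110,92), (463,66), (468,183) and (120,203). The fresh stone's top corners are at (60,384), (404,388), (398,500) and (63,493). The lever tip is at (762,120).

Run:
```python
from h import *
from scipy.optimize import least_squares
a=np.load("w_bed.npy",allow_pickle=True).item(); b=np.load("w_fresh.npy",allow_pickle=True).item()
def fit(d,px,z,L,W,x0):
    C=np.array([[-1,1],[1,1],[1,-1],[-1,-1]])*[L/2,W/2]
    def m(p):
        c,s=np.cos(p[2]),np.sin(p[2]); return np.c_[C@np.array([[c,s],[-s,c]])+p[:2],np.full(4,z)]
    W0=p2w(d,px,z)
    r=least_squares(lambda p:(w2p(d,m(p))-px).ravel(),x0)
    return r.x,np.round(r.fun,1),[np.linalg.norm(W0[i]-W0[(i+1)%4]) for i in range(4)]
A=np.array([[110,92],[463,66],[468,183],[120,203]])/3.4+[165,155]
B=np.array([[60,124],[404,128],[398,240],[63,233]])/3.4+[210,140]
# wrist image: right=+y, down=+x -> with heading +y, left(+y_body) is -x (up)
print(fit(a,A,36,149.6,50,[470,5,1.6]))
print(fit(b,B,26,150,50,[512,-370,1.6]))
print("lever tip mid",p2w(a,(np.array([[762,120],[570,120]])/3.4+[165,155]),[52,43]))
# top view
t=cam("top");
T=np.array([[570,291],[663,291],[664,320],[572,319]])*.7
print(fit(t,T[[3,0,1,2]][[3,2,1,0]],26,150,50,[512,-370,1.6])[0]) 
# tray
def tr(p):pass
print("tray wrist corner", p2w(a,np.array([[416,376]])*.7,12), p2w(b,np.array([[770,341],[566,370]])*.7,12))
print(robot.current_t())
```

```text
(array([474.11172464,   6.29094574,   1.63654812]), array([-0.5, -0.3, -0.3,  0.7, -0.3, -0.4,  1.2, -0.1]), [np.float64(149.38550216079594), np.float64(51.63221726017793), np.float64(151.76433046587027), np.float64(49.647851502715476)])
(array([ 516.4895167 , -367.27028211,    1.55650488]), array([-0.6, -0.2,  0.8,  0.3,  0.4, -0.2, -0.6,  0.3]), [np.float64(147.89779697732007), np.float64(50.75599897167604), np.float64(148.52044072337316), np.float64(49.24158747465266)])
lever tip mid [[462.10828067 202.65932371  52.        ]
 [464.69023051 124.58066426  43.        ]]
[ 515.6920245  -372.29787094    2.31077526]
tray wrist corner [[596.12404455  68.63738947  12.        ]] [[ 596.43262974   66.86000386   12.        ]
 [ 631.24382773 -172.72924286   12.        ]]
3.9
```

Run:
```python
from h import *
ims=[]
for n,p,box in (("v_fresh",[515+50,-369],(140,95)),("v_bed",[473+50,46],(75,75))):
    robot.move_ptp([p[0],p[1],300],[3.1416,0,0.0]); robot.sleep(.2)
    w=cam("wrist"); np.save(f"{n}.npy",w,allow_pickle=True)
    c=w2p(w,[[515,-360,26]] if "fresh" in n else [[472,55,36]])[0].astype(int); x,y=max(c[0]-118,0),max(c[1]-42,0)
    i=np.clip(w["img"][y:y+85,x:x+235].astype(float)*1.4,0,255).astype(np.uint8); print(n,x,y,i.shape)
    ims.append(cv2.resize(i,(799,289),interpolation=cv2.INTER_CUBIC))
cv2.imwrite("pics/m2.png",np.vstack(ims)); print(robot.current_t())
t=cam("top"); print("tumbler",p2w(t,np.array([[527,402]])*.7,108))
```

```text
v_fresh 152 161 (85, 235, 3)
v_bed 152 164 (85, 235, 3)
8.675
tumbler [[ 346.12347711 -196.04248583  108.        ]]
```

View pics/m2.png

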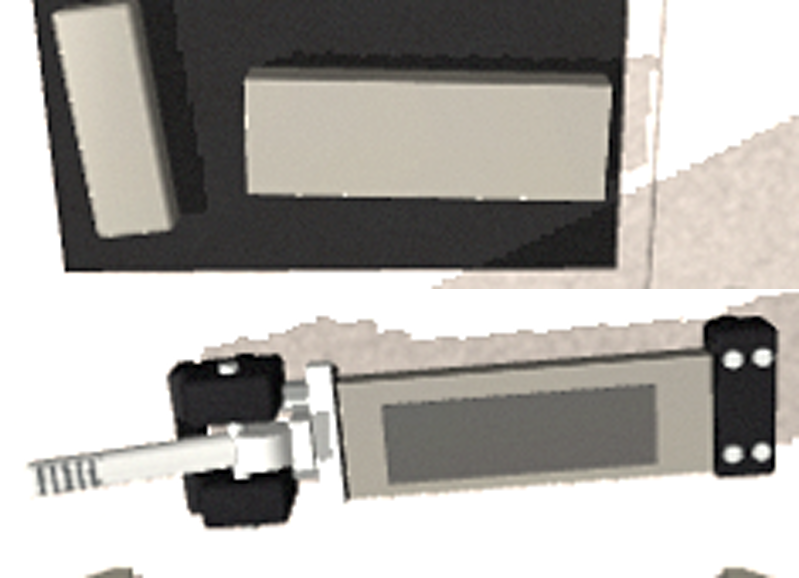

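The fresh stone's top corners are at (246,80), (611,87), (605,201) and (248,194). The worn stone's are at (341,379), (711,353), (713,471) and (348,499).

Run:
```python
from h import *
from scipy.optimize import least_squares
def fit(d,px,z,L,W,x0):
    C=np.array([[-1,1],[1,1],[1,-1],[-1,-1]])*[L/2,W/2]
    def m(p):
        c,s=np.cos(p[2]),np.sin(p[2]); return np.c_[C@np.array([[c,s],[-s,c]])+p[:2],np.full(4,z)]
    r=least_squares(lambda p:(w2p(d,m(p))-px).ravel(),x0)
    return r.x,np.round(r.fun,1)
F=np.load("v_fresh.npy",allow_pickle=True).item(); B=np.load("v_bed.npy",allow_pickle=True).item()
f=np.array([[605,201],[248,194],[246,80],[611,87]])/3.4+[152,161]
b=(np.array([[713,471],[348,499],[341,379],[711,353]])-[0,289])/3.4+[152,164]
print(fit(F,f,26,150,50,[512,-370,1.6])); print(fit(B,b,36,149.6,50,[470,5,1.6]))
print(p2w(B,(np.array([[32,478],[235,448]])-[0,289])/3.4+[152,164],[52,43]))
```

```text
(array([ 515.71712929, -369.6111086 ,    1.5517438 ]), array([ 0.1,  0.3, -0.2,  0.4, -0.7, -0.3,  0.8, -0.3]))
(array([474.50757953,   4.11752103,   1.64514069]), array([ 0.1,  0.2,  0.3, -0.4, -1.2,  0.3,  0.8, -0. ]))
[[458.32311295 201.23968003  52.        ]
 [467.82515109 121.40433767  43.        ]]
```

```bash
cat >> h.py <<'E'
BED=np.array([474.3,5.2]); BY=1.641
FR=np.array([516.1,-368.8]); FY=1.554
TR=np.array([679.5,-45.5]); TY=1.711
def bed(x,y,z,yaw=BY): c,s=np.cos(BY),np.sin(BY); return [BED[0]+c*x-s*y,BED[1]+s*x+c*y,z]
def ori(yaw): return [3.14159,0,yaw]
def grip(a,dr=0): return bed(116.5+(66+dr)*np.cos(a),0,36+(66+dr)*np.sin(a)-19)
def st(m=""): print(m,"t",round(robot.current_t(),2),"tcp",np.round(robot.current_tcp_pos(),1),"F",np.round(robot.current_contact_force(),1),"w",round(robot.current_gripper_width()*93,1),"ff",np.round(robot.current_finger_force(),1))
E
python3 - <<'E'
from h import *
g=grip(.23)
robot.move_gripper(.45)
robot.move_ptp([g[0],g[1],110],ori(BY)); st("hover")
print(robot.move_linear(g,ori(BY),speed=80,f_stop=8)); st("down")
robot.move_gripper(0); st("closed")
for a in np.linspace(.23,1.9,11)[1:]:
    hit=robot.move_linear(grip(a),speed=60,f_stop=40)
    if hit: st(f"hit {a:.2f}"); break
st("up")
p=np.array(robot.current_tcp_pos()); v=np.array([p[0]-bed(116.5,0,0)[0],p[1]-bed(116.5,0,0)[1]]); 
print("angle",np.arctan2(p[2]+19-36,v@[np.cos(BY),np.sin(BY)])-.2)
w=cam("scene"); cv2.imwrite("pics/s1.png",cv2.resize(w["img"][170:270,220:380],(800,500),interpolation=cv2.INTER_CUBIC))
E
```

```text
hover t 10.92 tcp [462.5 185.4 110.6] F [ 0.1 -0.6  0. ] w 41.5 ff 0.0
False
down t 12.04 tcp [462.1 185.6  32.5] F [-0.1 -0.3 -0.2] w 41.7 ff 0.0
closed t 12.61 tcp [461.3 185.6  32.1] F [-0.9  0.8  1.3] w 14.2 ff 30.0
up t 15.94 tcp [468.7  99.2  79.9] F [-0.9 -1.7  0.3] w 0.9 ff 0.8
angle 1.7123246477551406
```

View pics/s1.png

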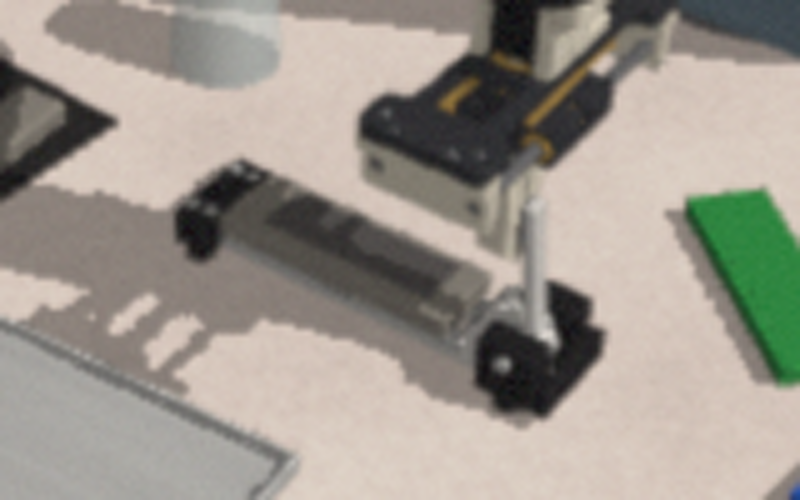

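The scene crop shows the lever nearly upright but slipped out of the fingers, which are closed on its stone side. I'll push it on to its stop from the far side.

Run:
```python
from h import *
p=robot.current_tcp_pos()
robot.move_linear([p[0],p[1],150],speed=150)
robot.move_linear(bed(185,0,150),speed=250)
robot.move_linear(bed(185,0,88),speed=200); st("side")
hit=robot.move_linear(bed(104,0,88),speed=60,f_stop=14); st(f"push {hit}")
p=robot.current_tcp_pos(); print("bed x", (np.array(p[:2])-BED)@[np.cos(BY),np.sin(BY)])
robot.move_linear(bed(150,0,88),speed=150)
robot.move_linear(bed(150,0,160),speed=250)
w=cam("scene"); cv2.imwrite("pics/s2.png",cv2.resize(w["img"][170:270,220:380],(800,500),interpolation=cv2.INTER_CUBIC)); st()
```

```text
side t 17.57 tcp [461.2 188.8  87.8] F [0.1 0.3 0.1] w 0.6 ff 0.0
push True t 18.72 tcp [466.3 117.1  87.7] F [-0.3  4.1  1.9] w 0.3 ff 2.6
bed x 112.1431770866443
 t 19.62 tcp [463.4 154.  159.6] F [-0.8 -0.7 -1. ] w 0.7 ff 0.0
```

View pics/s2.png

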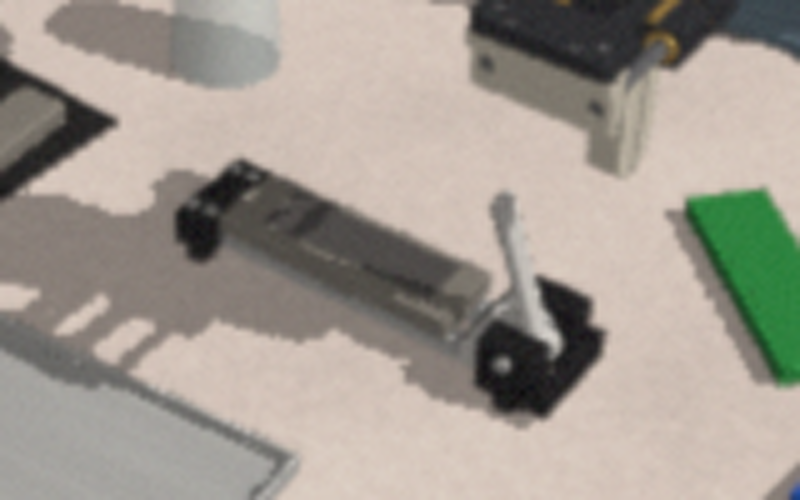

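The lever now leans past upright, at its stop. Next is the worn stone, which goes to the tray.

Run:
```python
from h import *
robot.move_gripper(.85)
robot.move_linear(bed(0,0,160),ori(BY),speed=250)
robot.move_linear(bed(0,0,60),speed=200)
print(robot.move_linear(bed(0,0,25),speed=70,f_stop=8)); st("down")
robot.move_gripper(0); st("grip")
robot.move_linear(bed(0,0,60),speed=50); st("lift")
robot.move_linear(bed(0,0,110),speed=150)
robot.move_linear([*TR,110],ori(TY),speed=230)
robot.move_linear([*TR,18],speed=110); st("above")
h=robot.move_linear([*TR,4],speed=15,f_stop=3); st(f"land {h}")
w=cam("wrist"); np.save("tr.npy",w,allow_pickle=True)
```

```text
False
down t 22.97 tcp [474.5   5.1  25.1] F [-0.4  0.3  0.5] w 79.2 ff 0.0
grip t 23.55 tcp [474.3   5.2  25.2] F [-0.7  0.1  2.1] w 49.3 ff 30.0
lift t 24.4 tcp [474.1   5.2  59.9] F [-0.1 -0.8 -3.4] w 49.8 ff 30.0
above t 26.93 tcp [680.2 -45.7  18.9] F [ 0.4 -0.2 -3.1] w 49.4 ff 30.0
land True t 27.68 tcp [679.3 -45.5   6.2] F [-1.   0.2  5.9] w 49.8 ff 30.0
```

Run:
```python
from h import *
robot.move_gripper(.72)
p=robot.current_tcp_pos()
robot.move_linear([p[0],p[1],130],speed=150); st("released")
robot.move_ptp([*FR,130],ori(FY)); robot.move_gripper(.85)
robot.move_linear([*FR,45],speed=200)
print(robot.move_linear([*FR,7.5],speed=60,f_stop=8)); st("down")
robot.move_gripper(0); st("grip")
p=robot.current_tcp_pos()
robot.move_linear([*FR,40],speed=60); st("lift")
robot.move_linear([*FR,150],speed=200)
w=cam("scene"); cv2.imwrite("pics/s3.png",cv2.resize(w["img"],(800,600),interpolation=cv2.INTER_CUBIC)); st()
```

```text
released t 29.24 tcp [677.2 -45.  128.9] F [ 0.4 -0.4 -0.2] w 66.9 ff 0.0
False
down t 32.42 tcp [ 516.2 -368.9    7.5] F [-0.5  0.4 -0.1] w 79.5 ff 0.0
grip t 32.99 tcp [ 516.2 -368.9    7.7] F [0.1 0.8 1.5] w 49.9 ff 30.0
lift t 33.68 tcp [ 516.  -368.7   40.1] F [-0.7  0.2 -4.9] w 49.7 ff 30.0
 t 34.43 tcp [ 515.1 -367.8  147.9] F [ 0.   0.1 -3.6] w 49.9 ff 30.0
```

View pics/s3.png

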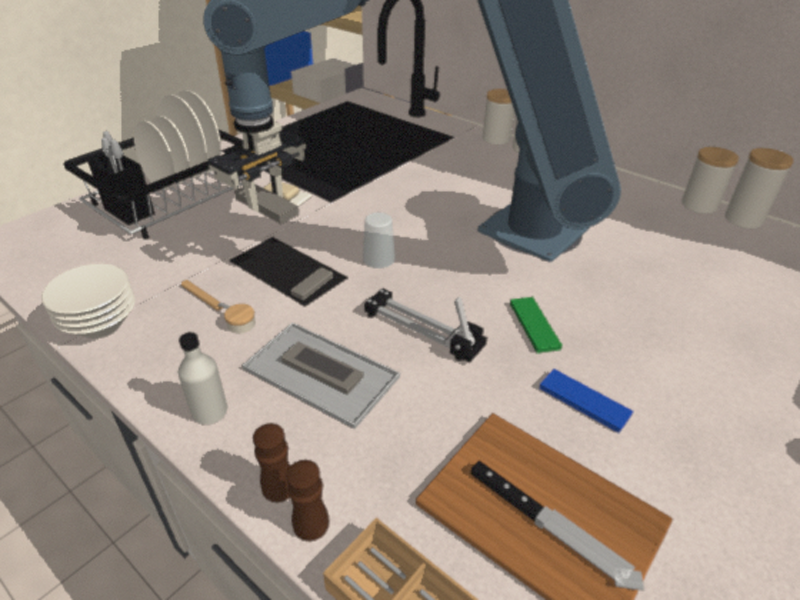

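The worn stone lies flat in the tray, around (322,368), and the bed is empty. I'll place the fresh stone.

Run:
```python
from h import *
robot.move_linear(bed(4,0,155),ori(BY),speed=230)
robot.sleep(.15)
print(robot.move_linear(bed(4,0,60),speed=120,f_stop=8)); robot.sleep(.15)
print(robot.move_linear(bed(4,0,38),speed=60,f_stop=5)); robot.sleep(.1); st("above")
h=robot.move_linear(bed(4,0,23.5),speed=15,f_stop=3); st(f"land {h}")
```

```text
False
False
above t 38.09 tcp [474.2   9.2  38. ] F [ 0.6 -0.1 -4.2] w 49.7 ff 30.0
land True t 38.87 tcp [473.9   9.2  25.7] F [ 0.3 -0.5  3.4] w 49.9 ff 30.0
```

Run:
```python
from h import *
robot.move_gripper(.75)
robot.move_linear(bed(4,0,90),speed=120)
robot.move_gripper(0)
def push(a,r=60):
    o=4.5+7.5*np.sin(a)+.3
    return bed(116.5+r*np.cos(a)-o*np.sin(a),0,36+r*np.sin(a)+o*np.cos(a))
robot.move_linear(bed(60,0,90),speed=150); st("start")
for a in [1.8,1.6,1.4,1.2,1.0,.8,.65,.5,.4]:
    if robot.move_linear(push(a),speed=70,f_stop=30): st(f"hit {a}"); break
else:
    for a in (.3,.2,.12):
        h=robot.move_linear(push(a),speed=30,f_stop=25); st(f"{a} {h}")
        if h: break
p=robot.current_tcp_pos(); print("shut would be z",push(.2)[2])
```

```text
start t 41.81 tcp [470.2  65.   90. ] F [-0.1 -0.3 -0.6] w 0.4 ff 0.0
0.3 False t 45.26 tcp [462.1 176.6  60.2] F [-0.2 -0.4 -0.3] w 0.3 ff 0.0
0.2 False t 45.63 tcp [462.2 178.8  54. ] F [-1.1 -0.9  1.7] w 0.1 ff 1.1
0.12 True t 45.84 tcp [462.4 178.9  53.3] F [-4.4 -3.1 15.8] w 0.3 ff 8.1
shut would be z 54.084798204999075
```

Run:
```python
from h import *
p=robot.current_tcp_pos()
robot.move_linear([p[0],p[1],150],speed=150)
robot.move_ptp([474.3+50,46,300],[3.1416,0,0.0]); robot.sleep(.3)
w=cam("wrist"); s=cam("scene"); np.save("fin.npy",w,allow_pickle=True)
print(w["eye"]); i=np.clip(w["img"][164:249,152:387].astype(float)*1.4,0,255).astype(np.uint8)
A=cv2.resize(i,(799,289),interpolation=cv2.INTER_CUBIC); B=cv2.resize(s["img"][180:295,165:465],(799,306),interpolation=cv2.INTER_CUBIC)
cv2.imwrite("pics/fin.png",np.vstack([A,B])); st()
# overlay prediction: top-face corners for stone at bed (0,0), pushed to stop
c=[[-75,25],[75,25],[75,-25],[-75,-25]]
print((w2p(w,[bed(x,y,44) for x,y in c])-[152,164])*3.4)
```

```text
[608.57967536  46.35845422 465.14684273]
 t 48.28 tcp [524.2  46.2 299.9] F [0.6 0.7 0.5] w 0.8 ff 0.0
[[718.55161806 192.84533357]
 [347.16371377 216.89327608]
 [335.64466917  97.67013234]
 [719.85954311  72.34813074]]
```

View pics/fin.png

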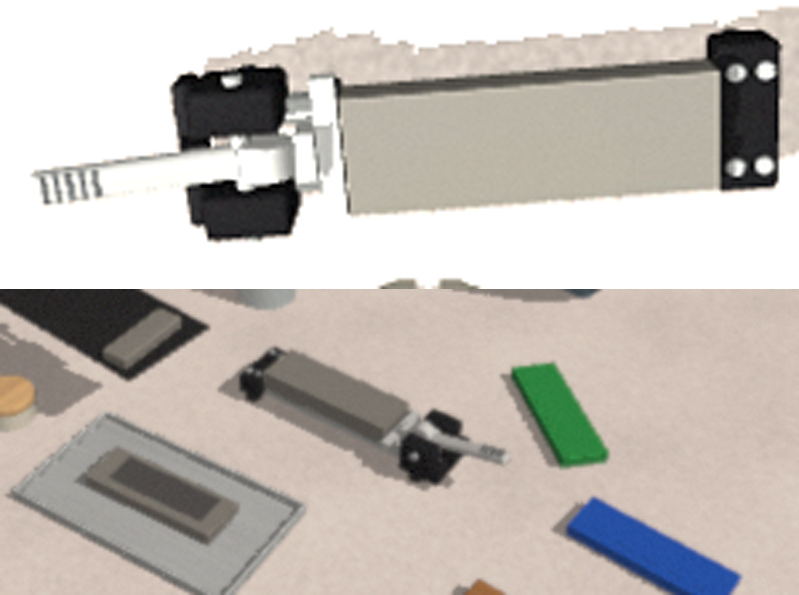

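The fresh stone sits square between the stop and the jaw, with corners at (343,97), (720,70), (722,189) and (350,213). The lever is shut and the worn stone lies flat in the tray.

```bash
python3 -c "
from bench import robot
print(robot.hand_in())"
```

```text
the job is handed in; nothing more can be done
None
```

I changed the stone and handed the job in at about 48 s: the worn stone lies flat in the tray and the thick stone is clamped squarely in the holder, about 1 mm off centre, with the lever fully down; on the way up the lever slipped from the fingers once and I pushed it on to its stop.

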